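# Move three samples on by one station

## Robot

A 7-joint arm with a two-finger parallel gripper is mounted at the origin on a cart in front of the work surface, level with it; the furniture and walls round the work are solid. World frame = base frame: x ahead of the robot, y to its left, z up, the work surface at z = 0. Lengths are in m, angles in rad, forces in N, time in s.
With the tool pointing down it reaches from about 0.4 to 0.9 m from the base axis. Payload 5.6 kg.
Tool frame: the origin (TCP) lies midway between the tips of the shut fingers; the grasp point (between the pads) lies 19 mm behind it; z points along the fingers, y is the line along which they close (so a half turn about z gives the same grasp; the last joint's range is limited). The gripper opens to 92 mm and grips with 3 to 60 N. Pads are 20 mm wide; open, the fingers measure 128 mm over their backs; the gripper's body (75 mm by 189 mm) begins 69 mm behind the grasp point.
Start: joints at [1.227, 0.468, -0.012, 1.603, 0.006, 1.071, -0.056], TCP at [0.193, -0.621, 0.178] pointing down, gripper open.
Joint ranges: [-2.53, 2.53], [-0.31, 2.02], [-1.57, 1.55], [0.28, 2.44], [-1.29, 4.43], [0.15, 1.84], [-2.92, 2.92]. Speed limits (rad/s): [2.57, 2.57, 3.14, 3.14, 3.14, 3.14, 3.14].

## Interface

Orientations are given as a 3x3 rotation matrix whose columns are the frame's x, y, z axes.
In Python, from station import env, effector, solver, viewer, workorder, search_frame, tip_of gives the robot as it stands. Calls block until the motion is done:
- env.reach(position, orientation): joint-space move of the TCP to a pose.
- env.movel(position, frame=None, rate=0.15): straight line of the TCP; frame=None keeps the orientation; rate is the mean speed in m/s.
- env.goto_joints(angles): joint-space move.
- effector.release() and effector.grasp(squeeze=None): open the fingers fully, or close them until they stop; squeeze is the grip in N (None keeps the last).
- env.pause(seconds).
- solver.inverse_kinematics(position, orientation): joint angles nearest the present ones, or None.
- env.sense(): the state.
- viewer.read_camera(name): name is "side" or "top" or "wrist"; returns (picture, depth): 480x640x3 uint8, red, green, blue; 480x640 float32, m along the optical axis (not along the pixel's ray), 0 where there is no reading.
- viewer.camera_info(name): a dict with "intrinsics" (3x3 intrinsics, pixels), "dist_coeffs" ([k1, k2, p1, p2, k3] as OpenCV has them; the pictures are not rectified), "eye" and "rotation" of the camera in the world; the wrist camera has in their place "T_tool_cam" (4x4, takes a point from camera to tool coordinates, whose origin is the TCP and whose axes are the flange's). Camera axes: x right, y up, looking along -z (the intrinsics and any distortion apply to the point x, -y, -z); pixel columns grow to the right and rows downward; lengths in m; the calibration is good to about 2 mm. A picture is of the moment at which its call begins: read the wrist's pose just before it. camera_info takes no time and is no camera call.
A pose or a line that the arm cannot do raises env.PlanningError and nothing moves.
- workorder.finish_job(): hands the job in; it is judged then, once.
Trained networks look in the newest picture that a camera, given by its name, has taken for a name from the list of things; names that differ only in an ending like _2 or _b are one class to them, and where a whole thing is asked for, a point or a joint stands for the part that bears it (a point fixed in the world has none). Each returns a list of dicts, best first, with "score" (0 to 1); they miss things now and then, are a little off and sometimes report something else, mostly with a low value. They report only what shows in the picture. A call takes as long as a camera call. They do not tell look-alikes from the thing itself.
- search_frame(camera, name): "at" ([x, y, z] in m, in world coordinates, good to about 4 mm: the middle of the surface that is visible of it).
- tip_of(camera, name): "at" ([x, y, z] in m, in world coordinates, good to about 4 mm: a listed point, or the origin of a listed thing).
The state is a dict: "t": time; "joint_positions": joint angles; "joint_velocities": joint speeds; "tau": joint torques, N m; "ee_pos": TCP position; "tcp_rot": TCP orientation; "wrist_force": force on the tool from outside, world axes, zero at the start; "moment": the same for the moment, N m; "gripper_width": finger opening in m; "grasp_force": force on a finger pad.
Only numpy, scipy, OpenCV 4.12 (cv2) and the standard library are available. Lean on these libraries where they do the work, as an engineer would, in place of code of your own. Each camera call takes 0.05 s, during which the arm holds its last target. There are 200 camera calls.

## Task

Each of the three samples must move on to its next station: the white plastic bottle from the scale onto the round stirrer plate, the orange-capped glass bottle from the stirrer into the square metal tray, and the small vial from the tray onto the scale's pan. Stand each one upright in the middle of its new place, within about a centimetre; the empty round cork pad is free for setting one aside on the way. Keep the samples upright all the time and do not disturb the tube rack, the petri dish or the timer.

Things in the scene. Friction and masses are not known exactly. Their poses are not given: they have to be found in the camera images.
- plastic_bottle: white opaque wide-mouth plastic bottle, 78 mm diameter, 103 mm tall, about 0.2 kg; body up to 80 mm above its underside, then a round white screw cap of 64 mm diameter between 80 and 103 mm; starts standing on the scale. Origin: centre of its underside, z up; round, so yaw does not matter. Take it round the cap, fingertips no lower than 83 mm above its underside
- glass_bottle: clear glass bottle with an orange screw cap, 86 mm diameter, 160 mm tall, about 0.4 kg; sloping shoulder, cap of 48 mm diameter between 134 and 160 mm above its underside; starts standing on the stirrer. Origin: centre of its underside, z up; round. Take it round the cap, fingertips no lower than 136 mm above its underside
- vial: small clear vial with a white screw cap, 73 mm tall, 0.05 kg; body 39 mm in diameter, cap 43 mm in diameter between 54 and 73 mm above its underside; starts standing in the tray. Origin: centre of its underside, z up; round
- scale_pan (a point): centre of the top face of the square steel pan (106 x 106 mm) of a white bench scale with a green display; pan 34 mm above the worktop; the fixed body of the scale measures 150 x 122 mm and reaches 90 mm from this point towards -x of the point (the display side) and 60 mm towards +x. z up
- stirrer_plate (a point): centre of the top face of the round white ceramic plate (106 mm diameter) of a grey stirrer with two black knobs; plate 44 mm above the worktop; the fixed grey body measures 160 x 122 mm and reaches 100 mm from this point towards -x of the point (the knob side) and 60 mm towards +x. z up
- tray_floor (a point): centre of the inner floor of a fixed shallow square tray of pale bare metal with a low rim, 122 x 122 mm outside, 116 x 116 mm inside, rim 12 mm and floor 3 mm above the worktop. z up, x and y along its sides
- pad_top (a point): centre of the top face of a fixed round cork pad, 110 mm diameter, 6 mm thick, empty at the start: a free spot for setting one sample aside. z up
- tube_rack: bystander, to be left alone: orange rack for micro tubes, 52 x 112 x 46 mm (x, y, z), loose. Origin: centre of its underside
- petri_dish: bystander, to be left alone: round petri dish with lid, 62 mm diameter, 14 mm high, loose. Origin: centre of its underside
- timer: bystander, to be left alone: white pocket timer lying flat, 68 x 60 x 15 mm, loose. Origin: centre of its underside
There are look-alikes about, which are no part of the job. Leave any green look-alike of the plastic_bottle alone.

How it is judged:
By the outcome, as a careful person would: the job done as asked, in the order asked, and still so for the second after the job is handed in, with the robot touching nothing.
It also fails if it takes over 115 s, if anything falls off the work surface, if the arm or the gripper's body presses on something with over 40 N, if the wrist force passes 120 N, or if a joint passes its speed limit or range.

## Working session

There is one attempt and no reset: what is moved stays moved. The work goes in short steps, each a Python script; the robot and the scene stay as the last script left them, time stands still between calls to the robot, and variables do not carry over. Pictures are saved under pics/ and viewed, at most 14 in all, crops included, and the job is handed in when it is done.

```bash
mkdir -p pics
python3 - <<'E'
from station import *
import cv2,numpy as np
for c in("top","side"):
    p,d=viewer.read_camera(c); cv2.imwrite(f"pics/{c}0.png",p[:,:,::-1])
    for n in("plastic_bottle","glass_bottle","vial","scale_pan","stirrer_plate","tray_floor","pad_top","tube_rack","petri_dish","timer"):
        print(c,n,[(np.round(r["at"],3).tolist(),round(r["score"],2)) for r in tip_of(c,n)])
    i=viewer.camera_info(c);print(i)
s=env.sense();print(s["t"],s["ee_pos"],s["tcp_rot"],s["gripper_width"])
E
```

```text
top plastic_bottle [([0.696, 0.062, 0.002], 0.93), ([0.333, 0.11, -0.003], 0.86), ([0.453, -0.083, 0.034], 0.62)]
top glass_bottle [([0.546, 0.118, 0.042], 0.7)]
top vial [([0.546, -0.271, 0.002], 0.66)]
top scale_pan [([0.451, -0.083, 0.034], 0.28)]
top stirrer_plate [([0.549, -0.269, 0.002], 0.62), ([0.466, 0.299, 0.006], 0.47)]
top tray_floor [([0.557, -0.271, 0.006], 0.69)]
top pad_top [([0.466, 0.299, 0.004], 0.75)]
top tube_rack [([0.664, 0.287, 0.001], 0.62)]
top petri_dish [([0.67, -0.094, 0.006], 0.67), ([0.451, -0.081, 0.032], 0.36)]
top timer [([0.404, -0.269, 0.003], 0.6)]
{'intrinsics': array([[501.27787854,   0.        , 317.46648551],
       [  0.        , 501.27787854, 235.56839237],
       [  0.        ,   0.        ,   1.        ]]), 'dist_coeffs': array([-0.01224316,  0.        ,  0.        ,  0.        ,  0.        ]), 'eye': array([0.37578151, 0.02455695, 1.21015555]), 'rotation': array([[-2.40866803e-02,  9.93051816e-01, -1.15186465e-01],
       [-9.99709815e-01, -2.38868900e-02,  3.11469957e-03],
       [ 3.41611654e-04,  1.15228062e-01,  9.93339004e-01]])}
sid
[... 565 characters left out ...]
524.32254084,   0.        , 321.78553217],
       [  0.        , 524.32254084, 239.91101996],
       [  0.        ,   0.        ,   1.        ]]), 'dist_coeffs': array([-0.12224035,  0.        ,  0.        ,  0.        ,  0.        ]), 'eye': array([ 0.52265873, -0.85586761,  0.53118261]), 'rotation': array([[ 9.99998973e-01, -1.31523189e-03,  5.69671798e-04],
       [ 1.14061111e-03,  4.89548886e-01, -8.71975107e-01],
       [ 8.67967274e-04,  8.71974861e-01,  4.89549884e-01]])}
1.1 [ 0.19253607 -0.62085539  0.17841481] [[ 9.55118504e-01  2.96223976e-01 -1.59174857e-05]
 [ 2.96223973e-01 -9.55118499e-01 -1.04470886e-04]
 [-4.61498663e-05  9.50669355e-05 -9.99999994e-01]] 0.09198075094172249
```

View pics/top0.png

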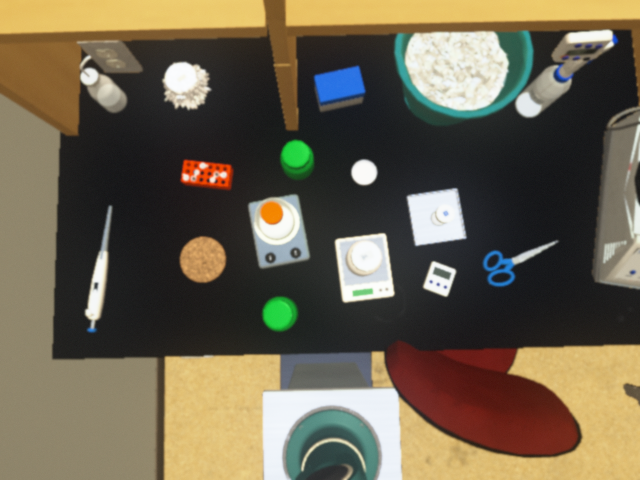

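View pics/side0.png

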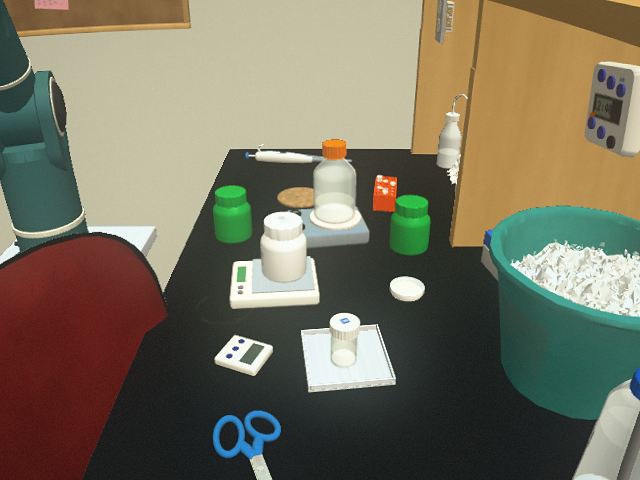

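White bottle with white cap: top (365,257) / side (283,247), standing on the scale, so it is the target. The green bottles at top (297,157) and (280,314) are look-alikes to leave alone. Next I'll rectify the stations to metric views and measure the caps by depth.

```bash
cat > h.py <<'E'
from station import *
import cv2,numpy as np
def project(c,P):
    i=viewer.camera_info(c); q=(np.asarray(P,float)-i["eye"])@i["rotation"]; q=q*[1,-1,-1]
    return cv2.projectPoints(q.reshape(-1,1,3),np.zeros(3),np.zeros(3),i["intrinsics"],i["dist_coeffs"])[0].reshape(-1,2)
def ortho(c,p,x,y,z,h=.1,n=300):   # metric view: rows = -x (up=+x), cols = -y
    g=np.linspace(h,-h,n); X,Y=np.meshgrid(x+g,y+g,indexing="ij")
    m=project(c,np.stack([X,Y,np.full_like(X,z)],-1).reshape(-1,3)).reshape(n,n,2).astype(np.float32)
    return cv2.remap(p,m[...,0],m[...,1],cv2.INTER_CUBIC)
def cloud(c,d):
    i=viewer.camera_info(c); v,u=np.mgrid[:480,:640]
    n=cv2.undistortPoints(np.stack([u,v],-1).reshape(-1,1,2).astype(np.float64),i["intrinsics"],i["dist_coeffs"]).reshape(480,640,2)
    q=np.stack([n[...,0]*d,-n[...,1]*d,-d],-1)
    W=q@i["rotation"].T+i["eye"]; W[d==0]=np.nan
    return W
def captop(W,x,y,z,r=.045,dz=.008):
    m=(np.hypot(W[...,0]-x,W[...,1]-y)<r)&(abs(W[...,2]-z)<dz)
    P=W[m][:,:2].astype(np.float32)
    if len(P)<5: return len(P)
    c,R=cv2.minEnclosingCircle(P); return len(P),np.round(c,4),np.round(P.mean(0),4),round(R,4),np.median(W[m][:,2]).round(4)
E
python3 - <<'E'
from h import *
for c in("top","side"):
    p,d=viewer.read_camera(c); W=cloud(c,d)
    for n,a in dict(plastic=(.452,-.081,.137),glass=(.545,.116,.204),vial=(.55,-.273,.076)).items(): print(c,n,captop(W,*a))
    if c=="top":
        cs=dict(tray=(.549,-.265,.012),scale=(.451,-.082,.034),stir=(.546,.117,.044),pad=(.466,.298,.006))
        T=[]
        for n,a in cs.items():
            o=ortho(c,p[:,:,::-1].copy(),*a,h=.1,n=300)
            for k in range(0,300,75): cv2.line(o,(k,0),(k,5),(0,255,255),1);cv2.line(o,(0,k),(5,k),(0,255,255),1)
            cv2.drawMarker(o,(150,150),(0,0,255),0,8); T.append(o)
        cv2.imwrite("pics/ortho.png",np.vstack([np.hstack(T[:2]),np.hstack(T[2:])]))
E
```

```text
top plastic (683, array([ 0.4545, -0.0815]), array([ 0.4543, -0.0812], dtype=float32), 0.0322, np.float64(0.1365))
top glass (403, array([0.5428, 0.1138]), array([0.542, 0.114], dtype=float32), 0.0239, np.float64(0.2031))
top vial (268, array([ 0.5519, -0.2729]), array([ 0.5516, -0.2725], dtype=float32), 0.0213, np.float64(0.0753))
side plastic (654, array([ 0.4569, -0.0852]), array([ 0.4567, -0.0905], dtype=float32), 0.0332, np.float64(0.1368))
side glass (222, array([0.5452, 0.1094]), array([0.5454, 0.1052], dtype=float32), 0.0238, np.float64(0.2026))
side vial (549, array([ 0.5533, -0.2744]), array([ 0.5535, -0.2795], dtype=float32), 0.0231, np.float64(0.0754))
```

View pics/ortho.png

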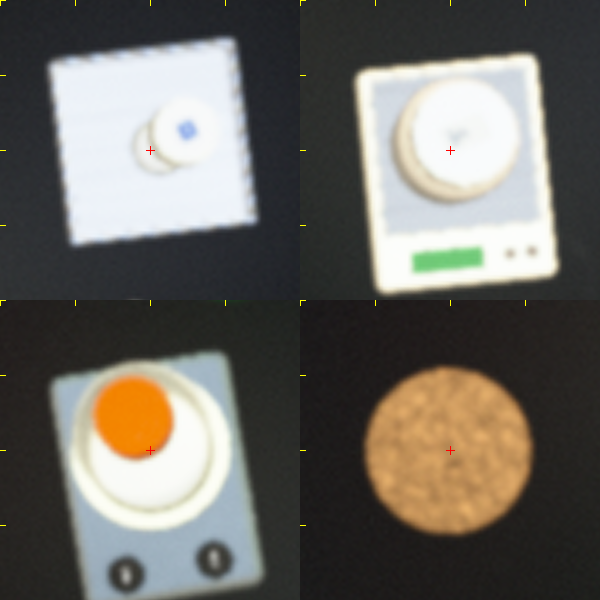

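The metric views confirm the picture: the white capped bottle is on the scale and the orange cap is on the stirrer. The vial is in the tray, and the pad is empty. First move is the vial to the cork pad, then I'll re-measure the emptied tray.

```bash
cat >> h.py <<'E'
R0=np.array([[1,0,0],[0,-1,0],[0,0,-1.]])
H=dict(scale=.034,stir=.044,tray=.003,pad=.006)
TIP=dict(vial=.047,glass=.138,plastic=.0855)
def fz(): return env.sense()["wrist_force"][2]
def carry(o,a,src,b,dst,zt,sq,R=R0):
    "take thing o at xy a on station src, set it on dst at xy b, travelling with the TCP at height zt"
    zg=H[src]+TIP[o]; zp=H[dst]+TIP[o]
    if solver.inverse_kinematics([*b,zp],R) is None: raise RuntimeError("ik")
    env.reach([*a,zt],R); print("q",np.round(env.sense()["joint_positions"],2))
    env.movel([*a,zg],rate=.12); effector.grasp(sq); s=env.sense(); print("grip",s["gripper_width"],s["grasp_force"])
    env.movel([*a,zg+.03],rate=.08); env.movel([*a,zt],rate=.2); f0=fz()
    env.movel([*b,zt],rate=.2); env.movel([*b,zp+.015],rate=.15); f0=fz()
    for k in range(9):
        z=zp+.003-.001*k; env.movel([*b,z],rate=.03 if k==0 else .02)
        if fz()-f0>1.5: break
    print("down",round(z-zp,4),fz()-f0,"width",env.sense()["gripper_width"])
    effector.release(); env.movel([*b,zp+.04],rate=.1); env.movel([*b,zt],rate=.25); print("t",env.sense()["t"])
E
python3 - <<'E'
from h import *
p=env.sense()["ee_pos"]; env.movel([p[0],p[1],.28],rate=.2)
carry("vial",(.5525,-.2735),"tray",(.466,.299),"pad",.26,15)
E
```

```text
q [ 0.57  0.36 -0.22  1.58  0.08  1.21 -1.23]
grip 0.00031964113976477783 0.0
down 0.002 1.5740487170160042 width 0.0007071173118258656
t 16.4917
```

The fingers shut on nothing, so I'll look.

Run:
```python
from h import *
s=env.sense();print(s["ee_pos"],s["tcp_rot"].round(3).tolist(),s["gripper_width"])
for c in("top","side"):
    p,d=viewer.read_camera(c); cv2.imwrite(f"pics/{c}1.png",p[:,:,::-1]); W=cloud(c,d)
    print(c,[(r["at"],r["score"]) for r in tip_of(c,"vial")],captop(W,.55,-.273,.076))
```

```text
[0.46520788 0.29821858 0.25828086] [[1.0, -0.0, -0.002], [-0.0, -1.0, -0.002], [-0.002, 0.002, -1.0]] 0.09220129603396214
top [([0.5491, -0.2718, 0.0005], 0.62)] (273, array([ 0.5517, -0.2737]), array([ 0.5513, -0.2724], dtype=float32), 0.0217, np.float64(0.0753))
side [([0.5513, -0.2768, 0.0046], 0.6)] (542, array([ 0.5519, -0.2753]), array([ 0.5535, -0.2794], dtype=float32), 0.0232, np.float64(0.0754))
```

View pics/side1.png

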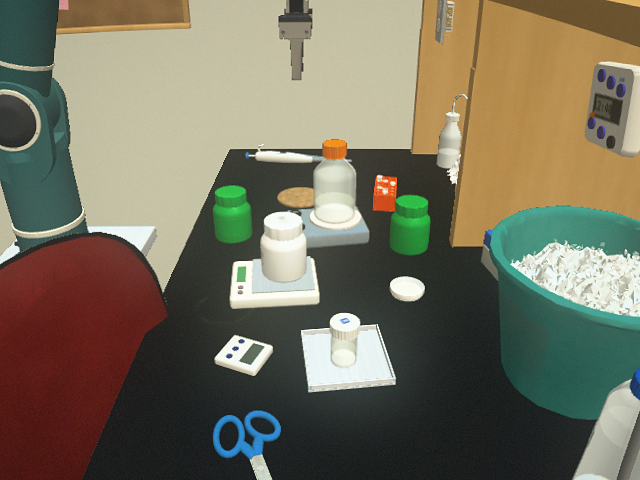

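Run:
```python
from h import *
print(project("side",[env.sense()["ee_pos"]]))
a=(.552,-.2735)
env.movel([*a,.26],R0,rate=.3)
env.movel([*a,.15],R0,rate=.2)
s=env.sense();print(s["t"],s["ee_pos"],s["gripper_width"],s["wrist_force"])
env.movel([*a,.05],R0,rate=.12)
s=env.sense();print(s["t"],s["ee_pos"],s["gripper_width"],s["wrist_force"])
p,d=viewer.read_camera("side"); cv2.imwrite("pics/side2.png",p[:,:,::-1])
```

```text
[[296.16374423  91.00742636]]
19.475 [ 0.55288061 -0.27344619  0.15104394] 0.09179477335853525 [0.85313688 0.12979059 0.39608489]
20.4583 [ 0.55272872 -0.27376807  0.05084764] 0.0918030078670792 [-0.12213221 -0.75401136  0.37211636]
```

View pics/side2.png

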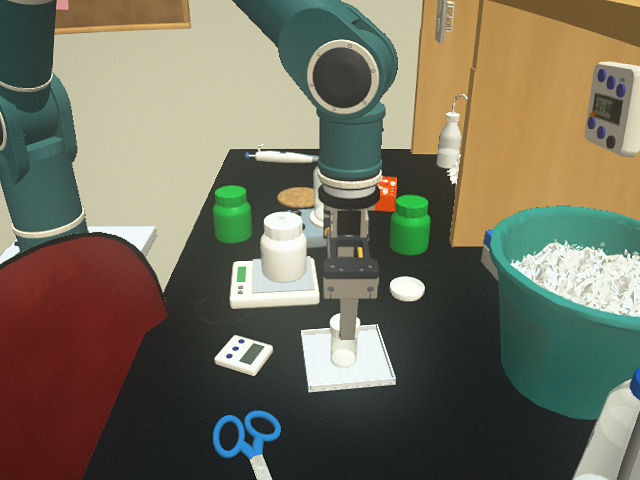

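Run:
```python
from h import *
effector.grasp(15)
s=env.sense();print(s["t"],s["ee_pos"],s["gripper_width"],s["grasp_force"],s["wrist_force"])
p,d=viewer.read_camera("side"); cv2.imwrite("pics/side3.png",p[200:430,220:480,::-1])
```

```text
21.85 [ 0.55198471 -0.27349557  0.04998941] 0.0006546073986776303 0.0 [-0.12803805 -0.21071094 -0.08091297]
```

View pics/side3.png

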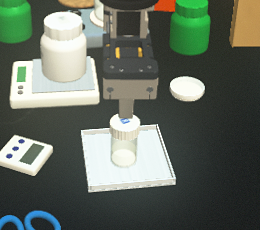

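The shut fingertips seem to stop just above the cap, about 25 mm higher than the reported TCP. I'll measure that with depth.

Run:
```python
from h import *
s=env.sense(); q=s["joint_positions"]; print(s["ee_pos"],s["gripper_width"])
p,d=viewer.read_camera("side"); W=cloud("side",d)
env.movel([.552,-.2735,.15],R0,rate=.2)
s=env.sense();e=s["ee_pos"];print(e,s["gripper_width"],project("side",[e]))
for c in("side",):
    p,d=viewer.read_camera(c); W=cloud(c,d)
    m=(np.hypot(W[...,0]-e[0],W[...,1]-e[1])<.05)&(W[...,2]>.09)&(W[...,2]<.23)
    P=W[m]; print(len(P),"lowest z",np.sort(P[:,2])[:5]); t=P[P[:,2]<P[:,2].min()+.02]; print(t.min(0),t.max(0),t.mean(0))
print(viewer.camera_info("wrist"))
p,d=viewer.read_camera("wrist"); cv2.imwrite("pics/wrist1.png",p[:,:,::-1])
```

```text
[ 0.55199956 -0.27350718  0.05001586] 0.00040054284233285195
[ 0.55126628 -0.27330567  0.14920541] 0.00025327418455483707 [[343.60275079 276.03596515]]
438 lowest z [0.18624653 0.18706031 0.18780242 0.18786836 0.18793223]
[ 0.54324991 -0.29010753  0.18624653] [ 0.56350677 -0.26958751  0.20618045] [ 0.55291872 -0.28682359  0.19748856]
{'intrinsics': array([[392.65208806,   0.        , 321.34192024],
       [  0.        , 392.65208806, 241.13737245],
       [  0.        ,   0.        ,   1.        ]]), 'dist_coeffs': array([-0.02633027,  0.        ,  0.        ,  0.        ,  0.        ]), 'T_tool_cam': array([[ 2.88093117e-04,  9.60847676e-01,  2.77076995e-01,
         7.85090635e-02],
       [ 9.99999955e-01, -3.00408265e-04,  1.99756382e-06,
         4.84248218e-04],
       [ 8.51555739e-05,  2.77076982e-01, -9.60847719e-01,
        -2.05694315e-01],
       [ 0.00000000e+00,  0.00000000e+00,  0.00000000e+00,
         1.00000000e+00]])}
```

View pics/wrist1.png

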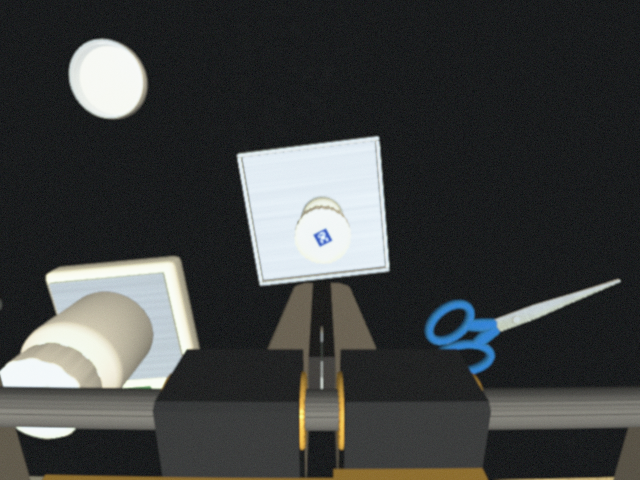

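Run:
```python
from h import *
def tip(lbl):
    i=viewer.camera_info("wrist"); s=env.sense(); p,d=viewer.read_camera("wrist")
    v,u=np.mgrid[:480,:640]
    n=cv2.undistortPoints(np.stack([u,v],-1).reshape(-1,1,2).astype(float),i["intrinsics"],i["dist_coeffs"]).reshape(480,640,2)
    T=i["T_tool_cam"]; q=np.stack([n[...,0]*d,-n[...,1]*d,-d],-1)@T[:3,:3].T+T[:3,3]
    m=(d>0)&(d<.225)&(v<345); P=q[m]
    print(lbl,len(P),"tool z max",np.percentile(P[:,2],[90,98,99.5,100]).round(4)); 
    f=P[P[:,2]>P[:,2].max()-.006]; print(" tip x,y range",f.min(0).round(4),f.max(0).round(4))
tip("shut"); effector.release(); tip("open")
e=env.sense()["ee_pos"]
p,d=viewer.read_camera("side"); W=cloud("side",d)
m=(abs(W[...,0]-e[0])<.03)&(abs(W[...,1]-e[1])<.08)&(W[...,2]>.1)&(W[...,2]<.26)
P=W[m]; print(e,np.percentile(P[:,2],[0,.5,2,5]).round(4), P[P[:,2]<P[:,2].min()+.015].mean(0))
cv2.imwrite("pics/side4.png",cv2.resize(p[180:400,240:460,::-1],None,fx=2,fy=2))
print(env.sense()["t"])
```

```text
shut 4809 tool z max [-0.0447 -0.0376 -0.0358 -0.034 ]
 tip x,y range [-0.0043 -0.0111 -0.04  ] [ 0.0105  0.0123 -0.034 ]
open 7177 tool z max [-0.044  -0.0372 -0.0356 -0.034 ]
 tip x,y range [-0.0101 -0.0577 -0.04  ] [ 0.0104  0.0586 -0.034 ]
[ 0.55199206 -0.27349984  0.14997237] [0.1869 0.189  0.1905 0.1933] [ 0.55225816 -0.31987446  0.19559302]
24.225
```

View pics/side4.png

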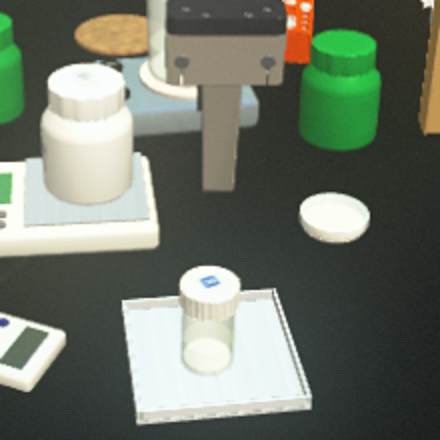

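The real fingertips sit about 35.5 mm behind the reported TCP, measured both open and shut by wrist and side depth. The sideways position is right, so I'll only correct the height and add a grip check.

```bash
sed -i 's/TIP=dict.*/OFF=.0355   # measured: fingertips this far behind the reported TCP\nTIP=dict(vial=.047-OFF,glass=.1395-OFF,plastic=.0868-OFF); CAP=dict(vial=.043,glass=.048,plastic=.064)/; s/>1.5: break/>2.5: break/; s/range(9)/range(5)/; s/    env.movel(\[\*a,zg+.03\]/    if abs(s["gripper_width"]-CAP[o])>.006: raise RuntimeError("no grip")\n&/' h.py
python3 - <<'E'
from h import *
carry("vial",(.552,-.2735),"tray",(.466,.299),"pad",.22,15)
for c in("top","side"):
    p,d=viewer.read_camera(c); cv2.imwrite(f"pics/{c}5.png",p[:,:,::-1]); W=cloud(c,d)
    print(c,"vial",captop(W,.466,.299,.079))
    for n in("tray_floor","glass_bottle"): print(n,[(np.round(r["at"],4).tolist(),round(r["score"],2)) for r in tip_of(c,n)])
    if c=="top":
        cv2.imwrite("pics/tray5.png",cv2.resize(ortho(c,p[:,:,::-1].copy(),.5545,-.267,.012,.08,240),None,fx=2,fy=2))
E
```

```text
q [ 0.58  0.39 -0.22  1.63  0.09  1.13 -1.24]
grip 0.041612056894021025 14.999974580503945
down -0.001 6.4145750059806 width 0.041569186963699
t 37.0417
top vial (38, array([0.4525, 0.2975]), array([0.4495, 0.2972], dtype=float32), 0.0154, np.float64(0.0773))
tray_floor [([0.5539, -0.2723, 0.0035], 0.58)]
glass_bottle [([0.5453, 0.1202, 0.0435], 0.56), ([0.668, -0.0959, 0.0032], 0.48)]
side vial (127, array([0.4679, 0.2936]), array([0.4682, 0.29  ], dtype=float32), 0.0217, np.float64(0.0767))
tray_floor [([0.5552, -0.2685, 0.0016], 0.57), ([0.6687, -0.0992, -0.0005], 0.54)]
glass_bottle [([0.5411, 0.118, 0.0408], 0.85)]
```

View tray5.

View pics/tray5.png

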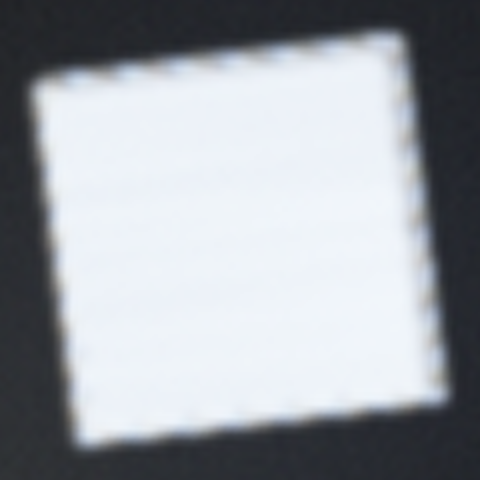

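View pics/side5.png

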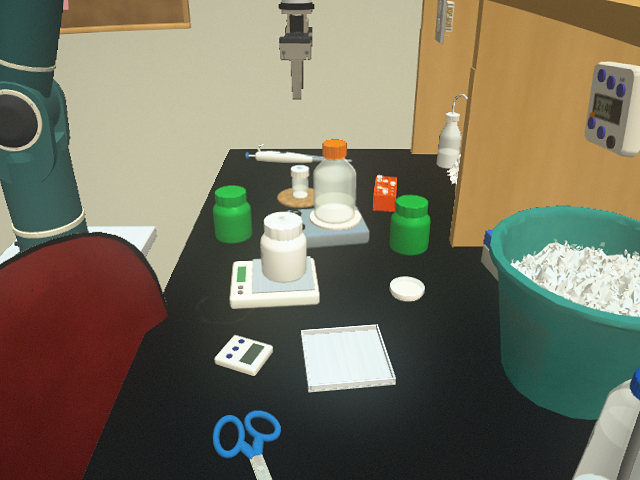

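The vial stands on the pad, side (300,182), and the tray is empty with its centre at about (0.5545, -0.268). Now the glass bottle goes to the tray.

Run:
```python
from h import *
env.movel([.466,.299,.28],R0,rate=.25)
carry("glass",(.5435,.1135),"stir",(.5545,-.268),"tray",.28,35)
for c in("top","side"):
    p,d=viewer.read_camera(c); cv2.imwrite(f"pics/{c}6.png",p[:,:,::-1]); W=cloud(c,d)
    print(c,"glass",captop(W,.5545,-.268,.163), "plastic",captop(W,.455,-.082,.137),"plate",captop(W,.549,.116,.044,.07,.004))
    for n in("stirrer_plate",): print(n,[(np.round(r["at"],4).tolist(),round(r["score"],2)) for r in tip_of(c,n)])
cv2.imwrite("pics/o6.png",np.hstack([cv2.resize(p[:,:,::-1],(500,375))[:,:],cv2.resize(ortho("top",viewer.read_camera("top")[0][:,:,::-1].copy(),.549,.1165,.044,.07,300),(300,375))]))
```

```text
q [ 0.11  0.26 -0.45  1.69  0.12  1.22 -1.94]
grip 0.04606563208267131 35.00004277509561
down -0.001 9.527217959285824 width 0.045759634947767754
t 48.6083
top glass (328, array([ 0.5535, -0.2662]), array([ 0.5507, -0.266 ], dtype=float32), 0.0237, np.float64(0.1626)) plastic (679, array([ 0.4547, -0.0816]), array([ 0.4543, -0.0813], dtype=float32), 0.0319, np.float64(0.1364)) plate (1562, array([0.5479, 0.1156]), array([0.5457, 0.1163], dtype=float32), 0.069, np.float64(0.0438))
stirrer_plate []
side glass (662, array([ 0.5565, -0.2684]), array([ 0.5555, -0.2742], dtype=float32), 0.0248, np.float64(0.1629)) plastic (646, array([ 0.4563, -0.0848]), array([ 0.4568, -0.0903], dtype=float32), 0.0323, np.float64(0.1367)) plate (1024, array([0.5475, 0.114 ]), array([0.5485, 0.1094], dtype=float32), 0.0697, np.float64(0.0445))
stirrer_plate [([0.5444, 0.1136, 0.0399], 0.97)]
```

View pics/o6.png

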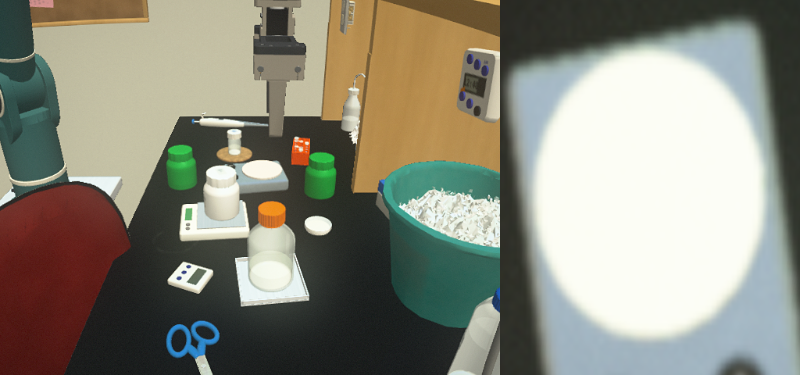

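Glass bottle upright in the tray, side view (271,250); stirrer plate clear, centre ≈ (0.548, 0.116). Now plastic → stirrer.

Run:
```python
from h import *
carry("plastic",(.455,-.082),"scale",(.548,.116),"stir",.20,25)
for c in("top","side"):
    p,d=viewer.read_camera(c); cv2.imwrite(f"pics/{c}7.png",p[:,:,::-1]); W=cloud(c,d)
    print(c,"plastic",captop(W,.548,.116,.147),"vial",captop(W,.466,.298,.078))
    for n in("scale_pan","vial"): print(n,[(np.round(r["at"],4).tolist(),round(r["score"],2)) for r in tip_of(c,n)])
cv2.imwrite("pics/o7.png",np.hstack([cv2.resize(p[:,:,::-1],(500,375)),cv2.resize(ortho("top",viewer.read_camera("top")[0][:,:,::-1].copy(),.451,-.084,.034,.07,300),(300,300))[:375].__class__ and cv2.copyMakeBorder(ortho("top",viewer.read_camera("top")[0][:,:,::-1].copy(),.451,-.084,.034,.07,300),0,75,0,0,0)]))
```

```text
q [ 0.43  0.15 -0.35  2.    0.06  1.   -1.52]
grip 0.062005768832062276 25.00450897420933
down -0.001 8.228656466433684 width 0.062403503666796846
t 57.6333
top plastic 0 vial (278, array([0.4656, 0.2992]), array([0.4656, 0.2982], dtype=float32), 0.0215, np.float64(0.0782))
scale_pan [([0.4516, -0.0854, 0.0309], 0.58)]
vial [([0.4646, 0.302, 0.0033], 0.74)]
side plastic (375, array([0.5495, 0.1128]), array([0.5492, 0.1064], dtype=float32), 0.0328, np.float64(0.1454)) vial (133, array([0.4679, 0.2948]), array([0.4683, 0.2901], dtype=float32), 0.0222, np.float64(0.0767))
scale_pan [([0.4564, -0.0841, 0.0309], 0.79)]
vial [([0.4689, 0.294, 0.0095], 0.76)]
```

View pics/o7.png

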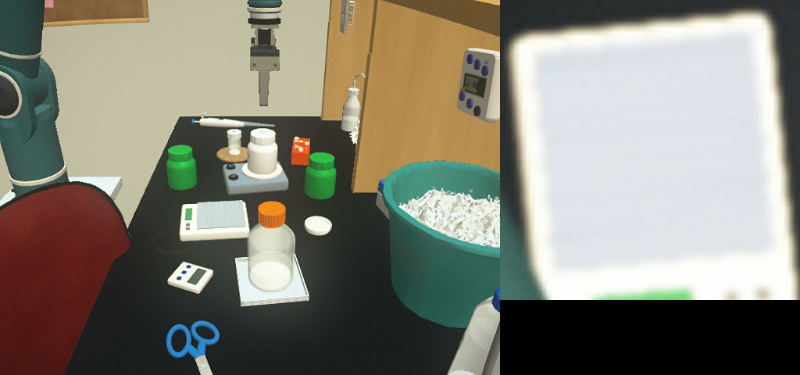

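White bottle is on the stirrer, side view (262,152); the pan is empty, centre ≈ (0.4515, -0.0855). Now vial → scale.

Run:
```python
from h import *
carry("vial",(.466,.298),"pad",(.4515,-.0855),"scale",.20,15)
env.movel([.4515,-.0855,.28],R0,rate=.2); env.reach([.42,-.42,.3],R0)
for c in("top","side"):
    p,d=viewer.read_camera(c); W=cloud(c,d); cv2.imwrite(f"pics/{c}8.png",p[:,:,::-1])
    print(c,"vial",captop(W,.452,-.085,.107),"plastic",captop(W,.548,.116,.147),"glass",captop(W,.5545,-.268,.163))
a=cv2.imread("pics/top8.png")[100:340,160:500];b=cv2.imread("pics/side8.png")[120:420,180:460]
cv2.imwrite("pics/o8.png",np.hstack([cv2.resize(a,(440,400)),cv2.resize(b,(360,400))]))
print(env.sense()["t"])
```

```text
q [-0.19  0.34 -0.54  1.79  0.2   1.06 -2.37]
grip 0.04107945421756823 14.999902188766328
down -0.001 6.562532204750894 width 0.041539840611868245
t 69.4917
top vial (287, array([ 0.4518, -0.0838]), array([ 0.4514, -0.0841], dtype=float32), 0.0215, np.float64(0.1062)) plastic (677, array([0.5478, 0.1165]), array([0.5469, 0.1163], dtype=float32), 0.0325, np.float64(0.1464)) glass (377, array([ 0.5546, -0.2672]), array([ 0.5539, -0.2662], dtype=float32), 0.0238, np.float64(0.1625))
side vial (316, array([ 0.4534, -0.0866]), array([ 0.4538, -0.0914], dtype=float32), 0.022, np.float64(0.1065)) plastic (377, array([0.5496, 0.112 ]), array([0.5489, 0.1065], dtype=float32), 0.0324, np.float64(0.1454)) glass (660, array([ 0.5564, -0.2688]), array([ 0.5557, -0.2742], dtype=float32), 0.0245, np.float64(0.1628))
71.4167
```

View pics/o8.png

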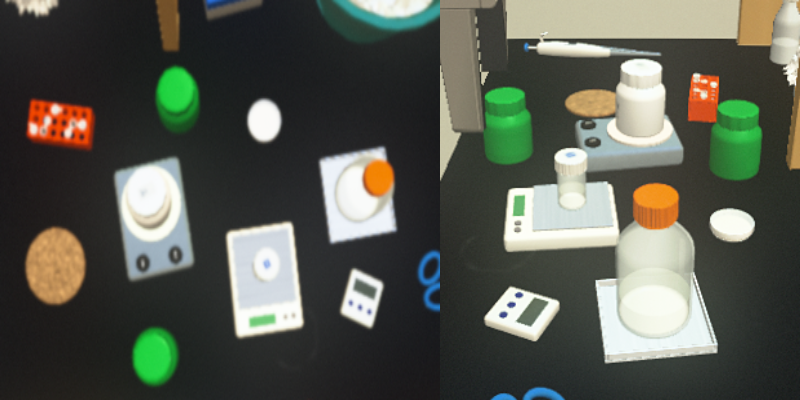

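All three stand upright and centred: white bottle (145,195), vial (267,265) and glass bottle (365,190) in the left crop. Rack, dish and timer are unmoved and the pad is empty.

```bash
python3 -c "
from station import *
print(workorder.finish_job())"
```

```text
the job is handed in; nothing more can be done
None
```

The job is handed in at about 71 s: the white bottle is on the stirrer, the glass bottle in the tray and the vial on the scale, all upright and within a few millimetres of centre by the cameras; the first vial grasp closed empty without moving it, because the fingertips sit about 35.5 mm behind the reported TCP.

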